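Clamp the draw-down glass with the indexing slide and set the film applicator on it

TASK

Get the draw-down bed ready: hold the sliding clamp's release bar up, slide the clamp along until its spring pad has pushed the loose glass plate home against the end stop and is well squeezed but never bottomed out, then let go so that the bar drops fully into the nearest notch and the pad keeps the glass held. Then stand the film applicator on the clamped glass, square across it and near the end-stop end. Be gentle with the glass and leave the other things on the bench where they are.

Things in the scene. Friction and masses are not known exactly. Their poses are not given: they have to be found in the camera images.
- bed: Draw-down bed, a fixed aluminium plate on feet, 200 mm wide (x) and 405 mm long (y), lying across in front of the robot. Origin: on the bench under its centreline; y runs from -190 to +215 mm; z up. Its top is 17 mm above the bench; two steel rails, 10 mm high, run along it (inner faces at x = -76 and +76 mm). A tall press stands behind its left.
- rack_front (a point): Point of the bed (top of the rack, 29 mm above the bench): a dark notched rack runs along the bed's front (-x) edge, with square notches 7 mm apart and 8 mm deep for the release bar's tooth.
- stop_nominal (a point): Point of the bed, on its top, at bed y = +150 mm: the nominal place of the end stop's inner face. The end stop (steel, 146 mm across, 13 mm high, 20 mm deep, two bolt heads 4 mm higher, bolted into T-slots) was last set by someone else: its face is within 30 mm of this point along y, exactly where is not known.
- carriage: Sliding clamp: a beam (177 x 30 x 22 mm) across the bed that slides along the bed's y only, with 2 N of friction plus 0.04 N per mm/s. Origin: under the beam's middle, 30 mm above the bench; axes as the bed's. It starts near the bed's -y end, at bed y = -155 to -137 mm, and can go to -5 mm. Let go between notches, its pad's spring pushes it back (-y) up to 7 mm into a notch.
- pad_free (a point): Point of the clamp beam, 42 mm ahead (+y) of its origin and 20 mm above the bench: where the face of the clamp's rubber-faced pad (120 mm wide) is while free. The pad yields from there by 13 mm at 1.5 N per mm and bottoms out at 19.5 N. Over 22 N on the glass is too much; over 4 N must remain once the tooth has caught (up to 10.5 N less than when let go).
- release_bar (a joint): Height of the clamp's spring-loaded release bar above its lowest position, m: about 0 when its tooth is fully in a notch, 0.007 when the tooth stands on the rack between two notches (it may start either way), 0.012 at its upper stop. The tooth is clear of the rack above 0.007; hold it at 0.0085 to 0.011. Lifting takes about 6 to 8 N.
- bar_grip (a point): Middle of the release bar's handle: a black bar 90 mm long along the bed's x, 12 mm wide (y) and 12 mm high, on two posts 64 mm apart that rise from the clamp; 91 mm above the bench when down, with 27 mm free beneath it. It moves with bar and clamp; axes as the bed's. Pinch it from above across its 12 mm width.
- glass_plate: Loose greenish glass plate, 146 mm (x) x 180 mm (y) x 6 mm, 0.3 to 0.46 kg, lying on the bed between its rails, short of the end stop by 4 to 86 mm; it slides along under less than 4 N. Origin: centre of its underside, 17 mm above the bench; axes as the bed's: +y towards the end stop, x across.
- film_applicator: Film applicator, a loose steel frame 118 mm long (its x), 44 mm wide (y) and 34 mm high, 0.25 to 0.4 kg, on the bench to the right of the bed: two bars along x, 28 to 30 mm high, their outer faces at y = -19 and +20 mm, between two end cheeks on which it stands. Origin: centre of its underside. Grip it across its two bars at the middle (39 mm). Either way round is right.
- paint_tin_1: Small lever-lid tin, 62 mm across, 76 mm high, loose, at the right beyond the applicator; bystander. Origin: centre of its underside.
- steel_cup: Open steel cup, 63 mm across, 66 mm high, loose, at the back right; bystander. Origin: centre of its underside.
- dropper_bottle: Small bottle with a red cap, 33 mm across, 54 mm high, loose, to the left of the bed; bystander. Origin: centre of its underside.

How it is judged:
By the outcome, as a careful person would: the job done as asked, in the order asked, and still so for the second after the job is handed in, with the robot touching nothing.
It also fails if it takes over 58 s, if anything falls off the work surface, if the arm or the gripper's body presses on something with over 40 N, if the wrist force passes 120 N, or if a joint passes its speed limit or range.

ROBOT

A 7-joint arm with a two-finger parallel gripper is mounted at the origin on a cart in front of the work surface, level with it; the furniture and walls round the work are solid. World frame = base frame: x ahead of the robot, y to its left, z up, the work surface at z = 0. Lengths are in m, angles in rad, forces in N, time in s.
With the tool pointing down it reaches from about 0.35 to 0.9 m from the base axis. Payload 7.2 kg.
Tool frame: the origin (TCP) lies on the centre line of the jaws, within the pads' length; the fingertips stand 11 mm ahead of it and the grasp point (between the pads) lies 8 mm behind it; z points along the fingers, y is the line along which they close (so a half turn about z gives the same grasp; the last joint's range is limited). The gripper opens to 85 mm and grips with 20 to 120 N. Pads are 22 mm wide; open, the fingers measure 114 mm over their backs; the gripper's body (76 mm by 85 mm) begins 54 mm behind the grasp point. The pads swing forward as they close: fully open they stand 13 mm farther back than shut.
Start: joints at [1.048, 0.411, -0.013, 1.596, 0.006, 1.134, -0.082], TCP at [0.275, -0.561, 0.242] pointing down, gripper open.
Joint ranges: [-2.95, 2.95], [-0.29, 1.99], [-1.47, 1.44], [0.14, 2.54], [-1.03, 4.17], [0.13, 1.85], [-2.86, 2.86]. Speed limits (rad/s): [2.39, 2.39, 3.01, 3.01, 3.14, 3.14, 3.14].

INTERFACE

Orientations are given as a rotation vector (axis times angle).
In Python, from workcell import monitor, viewer, bot gives the robot as it stands. The module is installed in compiled form; this text tells all that it offers.
- The arm moves only by the tool move_arm, never from a script. Its argument "moves" is a list of rows, each a list of 5 numbers: the finger opening in m, from 0 to 0.0854, then the shift along the tool's x, y, z in m, then the turn about the tool's z in degrees. In form: [[fingers, dx, dy, dz, spin], ...]. A call has exactly 10 rows; each row shifts and turns the commanded pose from where the row before left it, along the tool's axes as they then stand; what a row does not reach is not made up. A row lasts 1/8 s, in which the tool goes at most 62.5 mm and 10.7 degrees, less where a joint would pass 70% of its speed; a pose out of reach is approached as far as the arm can. A call with a gripper value outside its range is refused whole. The fingers move at their own pace and stop on an object; "force" is the grip in N (left out, the last holds). Time passes only in rows, so rows that do not move let the fingers close, or fill a call up. It gives the time, the measured TCP pose, the force, the opening and the grip force at its end, in the units of the state.
- monitor.sense(): the state, without advancing time (a new reading comes with each control period).
- viewer.camera(name): name is "scene" or "top" or "wrist"; returns a dict with "color" (480x640x3 uint8, blue, green, red), "z_map" (480x640 float32, m along the optical axis (not along the pixel's ray), 0 where there is no reading), "mtx" (3x3 intrinsics, pixels), "cam_to_world" (4x4, takes a point from camera to world coordinates); the wrist camera has in their place "T_tool_cam" (4x4, takes a point from camera to tool coordinates, whose origin is the TCP and whose axes are the flange's). Camera axes: x right, y down, z forward; pixel columns grow to the right and rows downward; lengths in m; the calibration is good to about 2 mm. The wrist camera is an equidistant fisheye: a pixel r from the principal point sees the ray r / f radians off the axis. A picture is of the moment at which its call begins: read the wrist's pose just before it.
- bot.job_done(): hands the job in; it is judged then, once.
The state is a dict: "time_s": time; "qpos": joint angles; "dq": joint speeds; "joint_torque": joint torques, N m; "tool_pos": TCP position; "ee_rot": TCP orientation; "force": force on the tool from outside, world axes, zero at the start; "torque": the same for the moment, N m; "opening": finger opening in m; "grasp_force": force on a finger pad.
Only numpy, scipy, OpenCV 4.12 (cv2) and the standard library are available. Lean on these libraries where they do the work, as an engineer would, in place of code of your own. Each camera call takes 0.05 s, during which the arm holds its last target. There are 200 camera calls.

## Working session

There is one attempt and no reset: what is moved stays moved. The work goes in short steps, Python scripts to look and compute and a tool call to move; the robot and the scene stay as the last step left them, time stands still between calls to the robot, and variables do not carry over. Pictures are saved under pics/ and viewed, at most 10 in all, crops included, and the job is handed in when it is done.

Besides the shell and the picture viewer there is one more tool, called after "Emit:" as name([rows], argument=value, ...), one row to a line, values as JSON. move_arm: Moves the arm, as the interface text tells. Its arguments: {"type":"object","properties":{"moves":{"type":"array"},"force":{"type":"number"}},"required":["moves"]}

```bash
mkdir -p pics; cat > h.py <<'E'
import numpy as np, cv2
from scipy.spatial.transform import Rotation as R
from workcell import monitor, viewer, bot
def snap(n,f):
    c=viewer.camera(n); cv2.imwrite(f'pics/{f}.png',c['color']); np.savez(f'{f}.npz',**{k:v for k,v in c.items()}); return c
def pt(c,u,v,w=2):
    p=c['z_map'][v-w:v+w+1,u-w:u+w+1]; z=np.median(p[p>0]); K=c['mtx']
    return (c['cam_to_world']@[(u-K[0,2])/K[0,0]*z,(v-K[1,2])/K[1,1]*z,z,1])[:3]
E
python3 - <<'E'
from h import *
np.set_printoptions(precision=4,suppress=True)
s=monitor.sense(); print(s)
for n in('scene','top'):
    c=snap(n,n+'0'); print(c['mtx'],c['cam_to_world'])
E
```

```text
{'time_s': 0.0, 'qpos': array([ 1.0478,  0.4119, -0.0127,  1.5971,  0.0056,  1.1343, -0.0822]), 'dq': array([-0.001 , -0.001 , -0.0017,  0.0025, -0.0006,  0.0007,  0.0006]), 'joint_torque': array([ -0.0006, -60.0613,   0.6819, -29.9408,   0.0138,   0.0109,
         0.    ]), 'tool_pos': array([ 0.2743, -0.561 ,  0.2414]), 'ee_rot': array([-3.0592, -0.7081,  0.0008]), 'force': array([-0.273 ,  1.1003, -0.7538]), 'torque': array([-0.009 , -0.0185, -0.0095]), 'grasp_force': 0.0, 'opening': 0.08538251195549537}
[[435.9311   0.     321.2373]
 [  0.     435.9311 245.9408]
 [  0.       0.       1.    ]] [[-0.8411 -0.3255  0.4319  0.0834]
 [-0.5403  0.5391 -0.6461  0.5393]
 [-0.0225 -0.7768 -0.6293  0.7006]
 [ 0.      0.      0.      1.    ]]
[[553.5465   0.     314.4374]
 [  0.     553.5465 242.4858]
 [  0.       0.       1.    ]] [[ 0.009  -0.9837  0.1798  0.2773]
 [-1.     -0.0095 -0.0017 -0.0782]
 [ 0.0034 -0.1798 -0.9837  1.3702]
 [ 0.      0.      0.      1.    ]]
```

View pics/scene0.png

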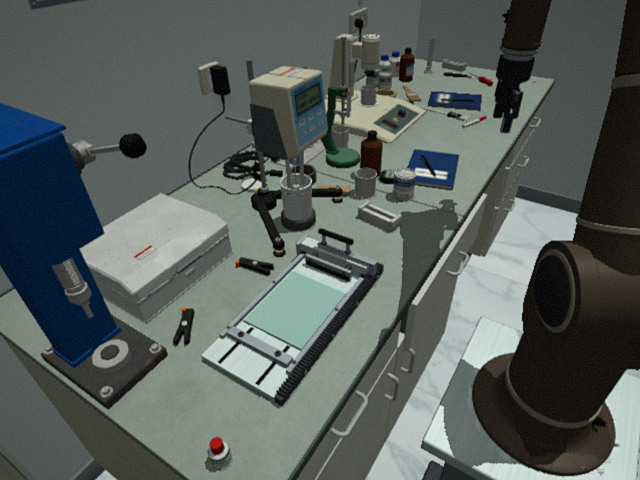

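View pics/top0.png

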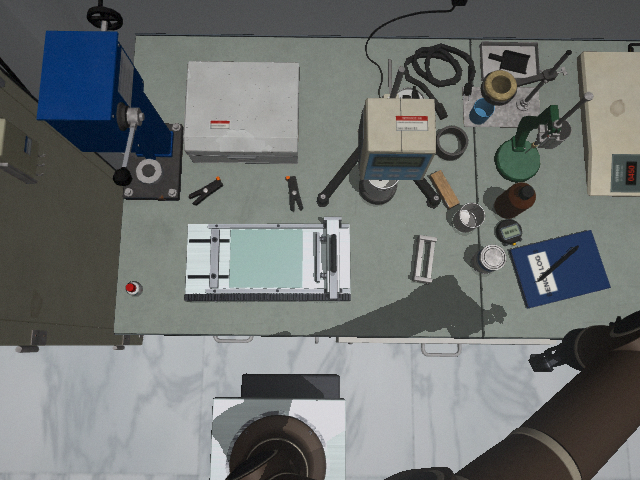

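The scene view shows the bed with its clamp at the far (right) end. In the top view the end stop is near (213,260), the glass spans about 230–303, the handle is near (333,253), and the applicator is near (424,259). I'll enlarge the bed and applicator.

```bash
python3 - <<'E'
from h import *
im=cv2.imread('pics/top0.png')[205:310,180:445]
cv2.imwrite('pics/crop1.png',cv2.resize(im,None,fx=3,fy=3,interpolation=cv2.INTER_CUBIC))
E
```

```text
(no output)
```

View pics/crop1.png

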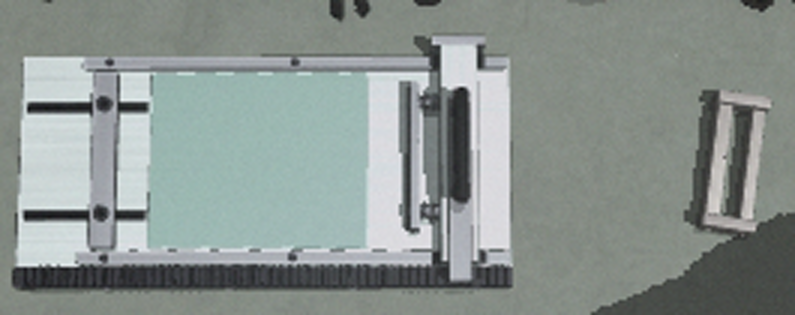

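Crop 1 shows the end stop's inner face from (117,75) to (113,247), and the glass from x≈149 to 368. The pad face is near x≈402, the handle runs from (461,88) to (460,204), and the applicator's corners are near (705,90), (770,98), (754,232) and (697,222).

```bash
cat >> h.py <<'E'
def onz(c,u,v,z):
    K=c['mtx'];T=c['cam_to_world']; d=T[:3,:3]@[(u-K[0,2])/K[0,0],(v-K[1,2])/K[1,1],1]; o=T[:3,3]
    return o+d*(z-o[2])/d[2]
E
python3 - <<'E'
from h import *
np.set_printoptions(precision=4,suppress=True)
c=np.load('top0.npz')
P=dict(bedTL=(23,57,.017),bedTR=(510,57,.017),bedBL=(18,266,.017),rackBL=(13,288,.029),rackBR=(512,288,.029),
 railtopL=(90,71,.027),railtopR=(430,71,.027),railbotL=(90,252,.027),railbotR=(430,250,.027),
 stopA=(117,75,.03),stopB=(114,247,.03),glLA=(150,73,.023),glLB=(147,247,.023),glRA=(369,75,.023),glRB=(366,246,.023),
 padA=(400,82,.03),padB=(404,228,.03),hA=(461,88,.097),hB=(460,204,.097),hM=(460,145,.097),
 ap1=(706,90,.034),ap2=(770,97,.034),ap3=(753,232,.034),ap4=(697,224,.034))
for k,(x,y,z) in P.items():
    u=(x+1)/3-.5+180; v=(y+1)/3-.5+205   
    print(k,onz(c,u,v,z)[:2],'depth',pt(c,int(round(u)),int(round(v)),1))
# handle depth and applicator heights
Z=c['z_map']; K=c['mtx']; T=c['cam_to_world']
vv,uu=np.mgrid[:480,:640]; W=np.stack([(uu-K[0,2])/K[0,0]*Z,(vv-K[1,2])/K[1,1]*Z,Z],-1)@T[:3,:3].T+T[:3,3]
m=(uu>322)&(uu<350)&(vv>215)&(vv<300)&(W[...,2]>.08); print('handle',m.sum(),W[m].mean(0),W[m].min(0),W[m].max(0))
m=(uu>405)&(uu<445)&(vv>230)&(vv<285)&(W[...,2]>.02)&(W[...,2]<.05)
q=W[m]; print('app',m.sum(),q.mean(0),np.median(q[:,2]),cv2.minAreaRect((q[:,:2]*1000).astype(np.float32)))
E
```

```text
bedTL [0.569 0.237] depth [0.5719 0.2392 0.0019]
bedTR [ 0.573  -0.1687] depth [ 0.5766 -0.1704 -0.0017]
bedBL [0.395  0.2323] depth [0.3934 0.2307 0.0221]
rackBL [0.3763 0.2327] depth [ 0.378   0.2398 -0.    ]
rackBR [ 0.38  -0.169] depth [ 0.3818 -0.1697  0.0002]
railtopL [0.5556 0.1788] depth [0.5583 0.1797 0.0203]
railtopR [ 0.5583 -0.1019] depth [ 0.5617 -0.1016  0.0167]
railbotL [0.406  0.1724] depth [0.4058 0.1723 0.0251]
railbotR [ 0.4102 -0.1028] depth [ 0.4117 -0.1026  0.0167]
stopA [0.5518 0.1559] depth [0.5522 0.1561 0.026 ]
stopB [0.41   0.1526] depth [0.4118 0.1546 0.0162]
glLA [0.5552 0.1299] depth [0.5571 0.1306 0.0158]
glLB [0.4109 0.127 ] depth [0.4117 0.1272 0.0193]
glRA [ 0.5553 -0.0515] depth [ 0.5561 -0.0518  0.017 ]
glRB [ 0.4134 -0.0508] depth [ 0.4132 -0.0512  0.0212]
padA [ 0.5482 -0.0772] depth [ 0.5517 -0.0768  0.0148]
padB [ 0.4276 -0.0816] depth [ 0.4286 -0.0804  0.017 ]
hA [ 0.5303 -0.125 ] depth [ 0.5301 -0.126   0.1001]
hB [ 0.4391 -0.1244] depth [ 0.4427 -0.1252  0.0654]
hM [ 0.4852 -0.1243] depth [ 0.4847 -0.1237  0.1022]
ap1 [ 0.5431 -0.3283] depth [ 0.5494 -0.3342  0.0004]
ap2 [ 0.5378 -0.3807] depth [ 0.5447 -0.387   0.0005]
ap3 [ 0.4265 -0.3635] depth [ 0.4304 -0.3706  0.003 ]
ap4 [ 0.4326 -0.3184] depth [ 0.435  -0.3236  0.0026]
handle 217 [ 0.4752 -0.1225  0.1544] [ 0.2773 -0.131   0.093 ] [ 0.5301 -0.0782  1.3702]
app 540 [ 0.4857 -0.3505  0.029 ] 0.028969514438674904 ((485.64776611328125, -351.1705322265625), (44.152156829833984, 113.89888763427734), 81.93640899658203)
```

Emit:
move_arm([
  [0.05, 0, 0, 0, 8.5],
  [0.05, 0, 0, 0, 8.5],
  [0.05, 0, 0, 0, 8.5],
  [0.05, 0.026, -0.05, 0, 0],
  [0.05, 0.026, -0.05, 0, 0],
  [0.05, 0.026, -0.05, 0, 0],
  [0.05, 0.026, -0.05, 0, 0],
  [0.05, 0.026, -0.05, 0.01, 0],
  [0.05, 0.026, -0.05, 0.01, 0],
  [0.05, 0.026, -0.05, 0.01, 0],
], force=60)

```text
time_s: 1.35
tool_pos: [0.4535, -0.208, 0.2119]
ee_rot: [3.141, 0.015, 0.0]
force: [1.0, 0.1, 0.2]
opening: 0.0504
grasp_force: 0.0
```

Emit:
move_arm([
  [0.05, 0.015, -0.04, 0, 0],
  [0.05, 0.016, -0.043, 0, 0],
  [0.05, 0, 0, 0, 0],
  [0.05, 0, 0, 0, 0],
  [0.05, 0, 0, 0, 0],
  [0.05, 0, 0, 0, 0],
  [0.05, 0, 0, 0, 0],
  [0.05, 0, 0, 0, 0],
  [0.05, 0, 0, 0, 0],
  [0.05, 0, 0, 0, 0],
])

```text
time_s: 2.6
tool_pos: [0.4833, -0.1264, 0.2123]
ee_rot: [3.142, 0.015, 0.0]
force: [0.2, 0.4, 0.2]
opening: 0.05
grasp_force: 0.0
```

```bash
cat >> h.py <<'E'
def wcloud(c,s):
    Z=c['z_map'];K=c['mtx'];vv,uu=np.mgrid[:480,:640]
    a=(uu-K[0,2])/K[0,0]; b=(vv-K[1,2])/K[1,1]; r=np.hypot(a,b)+1e-9
    k=np.tan(np.minimum(r,1.5))/r
    P=np.stack([a*k*Z,b*k*Z,Z],-1); T=c['T_tool_cam']; P=P@T[:3,:3].T+T[:3,3]
    W=P@R.from_rotvec(s['ee_rot']).as_matrix().T+s['tool_pos']; W[Z<=0]=np.nan; return W
def wsnap(f):
    s=monitor.sense(); c=snap('wrist',f); W=wcloud(c,s); np.save(f+'_W.npy',W); return c,s,W
E
python3 - <<'E'
from h import *
np.set_printoptions(precision=4,suppress=True)
c,s,W=wsnap('w1'); print(s['tool_pos'],c['mtx'],c['T_tool_cam'])
for v in range(40,480,80): print([tuple(np.round(W[v,u]*1000).tolist()) for u in range(40,640,80)])
h=(W[...,2]>.085)&(W[...,2]<.12)&(abs(W[...,0]-.485)<.07)&(abs(W[...,1]+.1245)<.04)
q=W[h]; print(h.sum(),np.percentile(q,[2,50,98],axis=0))
E
```

```text
[ 0.4833 -0.1264  0.2123] [[371.6483   0.     318.6368]
 [  0.     371.6483 239.6095]
 [  0.       0.       1.    ]] [[ 0.0003 -0.9593 -0.2825  0.071 ]
 [ 1.      0.0003 -0.      0.0006]
 [ 0.0001 -0.2825  0.9593 -0.1324]
 [ 0.      0.      0.      1.    ]]
[(679.0, 176.0, 15.0), (660.0, 75.0, 1.0), (644.0, -18.0, 15.0), (632.0, -94.0, 41.0), (644.0, -163.0, 0.0), (641.0, -228.0, 36.0), (665.0, -328.0, 2.0), (692.0, -443.0, 0.0)]
[(589.0, 186.0, 1.0), (576.0, 73.0, 2.0), (568.0, -23.0, 28.0), (566.0, -94.0, 28.0), (566.0, -161.0, 28.0), (572.0, -241.0, 1.0), (580.0, -327.0, 3.0), (595.0, -433.0, 11.0)]
[(502.0, 169.0, 30.0), (498.0, 66.0, 23.0), (496.0, -20.0, 25.0), (497.0, -93.0, 28.0), (496.0, -164.0, 19.0), (494.0, -245.0, 1.0), (499.0, -335.0, 3.0), (504.0, -455.0, 0.0)]
[(405.0, 203.0, 19.0), (414.0, 79.0, 24.0), (418.0, -13.0, 25.0), (430.0, -94.0, 47.0), (418.0, -167.0, 18.0), (410.0, -254.0, 0.0), (408.0, -353.0, -0.0), (404.0, -482.0, 1.0)]
[(-395.0, 1194.0, -798.0), (493.0, -69.0, 264.0), (494.0, -94.0, 261.0), (313.0, -86.0, 1.0), (313.0, -175.0, 0.0), (495.0, -161.0, 262.0), (495.0, -185.0, 265.0), (-370.0, -1485.0, -797.0)]
[(495.0, -65.0, 302.0), (482.0, -75.0, 285.0), (492.0, -101.0, 290.0), (494.0, -119.0, 289.0), (493.0, -136.0, 288.0), (493.0, -153.0, 290.0), (487.0, -176.0, 289.0), (496.0, -189.0, 302.0)]
2297 [[ 0.4468 -0.1321  0.1004]
 [ 0.4917 -0.1261  0.1038]
 [ 0.531  -0.1197  0.1055]]
```

View pics/w1.png

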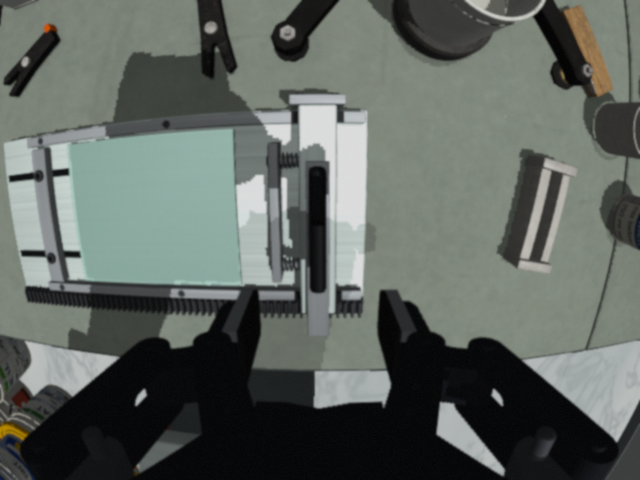

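The wrist view shows the handle at (317,163)–(317,292). Its top reads z≈0.103, so the bar is standing on the rack. The tool is already centred over it.

Emit:
move_arm([
  [0.05, 0.001, 0, 0.03, 0],
  [0.05, 0.001, 0, 0.03, 0],
  [0.05, 0.001, 0, 0.03, 0],
  [0.05, 0, 0, 0.02, 0],
  [0.05, 0, 0, 0.012, 0],
  [0.05, 0, 0, 0, 0],
  [0.006, 0, 0, 0, 0],
  [0.006, 0, 0, 0, 0],
  [0.006, 0, 0, 0, 0],
  [0.006, 0, 0, 0, 0],
], force=70)

```text
time_s: 3.9
tool_pos: [0.487, -0.1264, 0.0912]
ee_rot: [3.141, 0.015, 0.003]
force: [-0.8, 0.3, 6.2]
opening: 0.0106
grasp_force: 70.3
```

```bash
python3 - <<'E'
from h import *
s=monitor.sense(); print({k:s[k] for k in('tool_pos','force','torque','opening','grasp_force','time_s')})
E
```

```text
{'tool_pos': array([ 0.48698092, -0.12641183,  0.09115419]), 'force': array([-0.82325536,  0.26264404,  6.23741429]), 'torque': array([ 0.20532871,  0.18871577, -0.00045327]), 'opening': 0.010637859675254031, 'grasp_force': 70.33432245254517, 'time_s': 3.9}
```

Emit:
move_arm([
  [0.006, 0, 0, -0.001, 0],
  [0.006, 0, 0, -0.001, 0],
  [0.006, 0, 0, -0.001, 0],
  [0.006, 0, 0, 0, 0],
  [0.006, 0, 0, 0, 0],
  [0.006, 0, 0, 0, 0],
  [0.006, 0, 0, 0, 0],
  [0.006, 0, 0, 0, 0],
  [0.006, 0, 0, 0, 0],
  [0.006, 0, 0, 0, 0],
])

```text
time_s: 5.15
tool_pos: [0.4867, -0.1264, 0.0933]
ee_rot: [3.142, 0.015, 0.001]
force: [4.9, -0.0, -7.9]
opening: 0.0107
grasp_force: 68.5
```

Emit:
move_arm([
  [0.006, 0, 0, -0.0005, 0],
  [0.006, 0, -0.002, 0, 0],
  [0.006, 0, -0.005, 0, 0],
  [0.006, 0, -0.005, 0, 0],
  [0.006, 0, -0.005, 0, 0],
  [0.006, 0, -0.005, 0, 0],
  [0.006, 0, -0.004, 0, 0],
  [0.006, 0, -0.004, 0, 0],
  [0.006, 0, -0.003, 0, 0],
  [0.006, 0, -0.002, 0, 0],
])

```text
time_s: 6.4
tool_pos: [0.4862, -0.0924, 0.0938]
ee_rot: [3.14, 0.014, 0.001]
force: [3.6, -4.6, -7.7]
opening: 0.0105
grasp_force: 68.5
```

Emit:
move_arm([
  [0.006, 0, -0.003, 0, 0],
  [0.006, 0, -0.003, 0, 0],
  [0.006, 0, -0.003, 0, 0],
  [0.006, 0, -0.002, 0, 0],
  [0.006, 0, -0.002, 0, 0],
  [0.006, 0, -0.002, 0, 0],
  [0.006, 0, -0.001, 0, 0],
  [0.006, 0, -0.001, 0, 0],
  [0.006, 0, -0.001, 0, 0],
  [0.006, 0, -0.001, 0, 0],
])

```text
time_s: 7.65
tool_pos: [0.486, -0.0738, 0.0938]
ee_rot: [3.14, 0.014, 0.001]
force: [4.9, -4.0, -8.2]
opening: 0.0106
grasp_force: 68.5
```

Emit:
move_arm([
  [0.006, 0, -0.001, 0, 0],
  [0.006, 0, -0.001, 0, 0],
  [0.006, 0, -0.001, 0, 0],
  [0.006, 0, -0.001, 0, 0],
  [0.006, 0, -0.0005, 0, 0],
  [0.006, 0, -0.0005, 0, 0],
  [0.006, 0, 0, 0, 0],
  [0.006, 0, 0, 0, 0],
  [0.006, 0, 0, 0, 0],
  [0.006, 0, 0, 0, 0],
])

```text
time_s: 8.9
tool_pos: [0.4859, -0.0687, 0.0938]
ee_rot: [3.14, 0.014, 0.001]
force: [5.4, -3.8, -7.9]
opening: 0.0109
grasp_force: 68.5
```

Emit:
move_arm([
  [0.006, 0, -0.001, 0, 0],
  [0.006, 0, -0.001, 0, 0],
  [0.006, 0, -0.001, 0, 0],
  [0.006, 0, -0.001, 0, 0],
  [0.006, 0, -0.001, 0, 0],
  [0.006, 0, 0, 0, 0],
  [0.006, 0, 0, 0, 0],
  [0.006, 0, 0, 0, 0],
  [0.006, 0, 0, 0, 0],
  [0.006, 0, 0, 0, 0],
])

```text
time_s: 10.15
tool_pos: [0.4859, -0.0642, 0.0938]
ee_rot: [3.14, 0.013, 0.001]
force: [4.5, -5.6, -7.2]
opening: 0.0107
grasp_force: 68.6
```

Emit:
move_arm([
  [0.006, 0, -0.001, 0, 0],
  [0.006, 0, -0.001, 0, 0],
  [0.006, 0, -0.001, 0, 0],
  [0.006, 0, -0.001, 0, 0],
  [0.006, 0, 0, 0, 0],
  [0.006, 0, 0, 0, 0],
  [0.006, 0, 0, 0, 0],
  [0.006, 0, 0, 0, 0],
  [0.006, 0, 0, 0, 0],
  [0.006, 0, 0, 0, 0],
])

```text
time_s: 11.4
tool_pos: [0.4859, -0.0615, 0.0938]
ee_rot: [3.138, 0.012, 0.001]
force: [5.9, -8.3, -7.3]
opening: 0.0103
grasp_force: 68.6
```

Emit:
move_arm([
  [0.006, 0, -0.001, 0, 0],
  [0.006, 0, -0.001, 0, 0],
  [0.006, 0, -0.001, 0, 0],
  [0.006, 0, -0.001, 0, 0],
  [0.006, 0, 0, 0, 0],
  [0.006, 0, 0, 0, 0],
  [0.006, 0, 0, 0, 0],
  [0.006, 0, 0, 0, 0],
  [0.006, 0, 0, 0, 0],
  [0.006, 0, 0, 0, 0],
])

```text
time_s: 12.65
tool_pos: [0.4858, -0.0587, 0.0938]
ee_rot: [3.137, 0.01, 0.001]
force: [4.7, -13.4, -8.0]
opening: 0.0106
grasp_force: 68.7
```

Emit:
move_arm([
  [0.006, 0, -0.001, 0, 0],
  [0.006, 0, -0.001, 0, 0],
  [0.006, 0, -0.001, 0, 0],
  [0.006, 0, -0.001, 0, 0],
  [0.006, 0, 0, 0, 0],
  [0.006, 0, 0, 0, 0],
  [0.006, 0, 0, 0, 0],
  [0.006, 0, 0, 0, 0],
  [0.006, 0, 0, 0, 0],
  [0.006, 0, 0, 0, 0],
])

```text
time_s: 13.9
tool_pos: [0.4858, -0.056, 0.0938]
ee_rot: [3.136, 0.009, 0.001]
force: [5.9, -15.9, -8.0]
opening: 0.0104
grasp_force: 68.8
```

```bash
python3 - <<'E'
from h import *
np.set_printoptions(precision=4,suppress=True)
s=monitor.sense(); print(s['tool_pos'],s['force'])
c,s,W=wsnap('w2'); c2=snap('top','top2')
a=cv2.imread('pics/w2.png')[60:360,0:400]; b=c2['color'][210:305,180:360]
cv2.imwrite('pics/v2.png',np.vstack([cv2.resize(a,(560,420)),cv2.resize(b,(560,180),interpolation=cv2.INTER_CUBIC)])[:600])
E
```

```text
[ 0.4858 -0.056   0.0938] [  5.9227 -15.928   -7.9827]
```

View pics/v2.png

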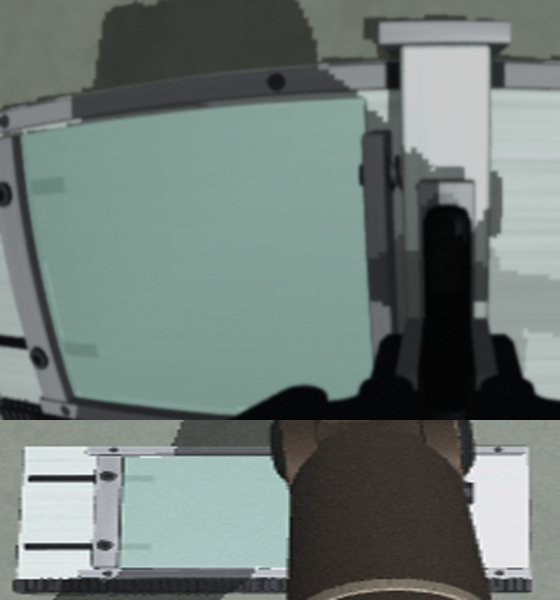

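The glass is home against the stop: its left edge touches the stop face, from about (20,135) to (72,395) in the upper part of the picture. I need a little more squeeze before lowering the bar.

Emit:
move_arm([
  [0.006, 0, -0.001, 0, 0],
  [0.006, 0, -0.001, 0, 0],
  [0.006, 0, 0, 0, 0],
  [0.006, 0, 0, 0, 0],
  [0.006, 0, 0, 0, 0],
  [0.006, 0, 0, 0, 0],
  [0.006, 0, 0, 0, 0],
  [0.006, 0, 0, 0, 0],
  [0.006, 0, 0, 0, 0],
  [0.006, 0, 0, 0, 0],
])

```text
time_s: 15.25
tool_pos: [0.4858, -0.0546, 0.0939]
ee_rot: [3.135, 0.008, 0.001]
force: [5.3, -19.9, -7.7]
opening: 0.0105
grasp_force: 68.8
```

Emit:
move_arm([
  [0.006, 0, 0, 0.001, 0],
  [0.006, 0, 0, 0.001, 0],
  [0.006, 0, 0, 0.001, 0],
  [0.006, 0, 0, 0.001, 0],
  [0.006, 0, 0, 0, 0],
  [0.006, 0, 0, 0, 0],
  [0.006, 0, 0, 0, 0],
  [0.006, 0, 0, 0, 0],
  [0.006, 0, 0, 0, 0],
  [0.006, 0, 0, 0, 0],
])

```text
time_s: 16.5
tool_pos: [0.486, -0.0546, 0.091]
ee_rot: [3.135, 0.008, 0.002]
force: [1.6, -18.1, 6.5]
opening: 0.0108
grasp_force: 70.8
```

Emit:
move_arm([
  [0.045, 0, 0, 0, 0],
  [0.045, 0, 0, 0, 0],
  [0.045, 0, 0, 0, 0],
  [0.045, 0, 0, 0, 0],
  [0.045, 0, 0, 0, 0],
  [0.045, 0, 0, 0, 0],
  [0.045, 0, 0, 0, 0],
  [0.045, 0, 0, -0.04, 0],
  [0.045, 0, 0, -0.05, 0],
  [0.045, 0, 0, -0.03, 0],
])

```text
time_s: 17.75
tool_pos: [0.4862, -0.0484, 0.2121]
ee_rot: [3.141, 0.015, 0.004]
force: [0.6, -0.2, 0.1]
opening: 0.0452
grasp_force: 0.0
```

```bash
python3 - <<'E'
from h import *
np.set_printoptions(precision=4,suppress=True)
c,s,W=wsnap('w3'); print(s['tool_pos'],s['force'])
h=(W[...,2]>.085)&(W[...,2]<.12)&(abs(W[...,0]-.485)<.06)&(abs(W[...,1]+.06)<.03)
q=W[h]; print(h.sum(),np.percentile(q,[2,50,98],axis=0))
g=(W[...,2]>.02)&(W[...,2]<.03)
for x in(.44,.48,.52):
  m=(abs(W[...,0]-x)<.004)&(abs(W[...,1]-.06)<.01); print('glass z',np.nanmedian(W[m][:,2]))
a=cv2.imread('pics/w3.png')[80:380,0:440]; cv2.imwrite('pics/v3.png',cv2.resize(a,(792,540),interpolation=cv2.INTER_CUBIC))
E
```

```text
[ 0.4862 -0.0484  0.2121] [ 0.5761 -0.2252  0.1158]
2024 [[ 0.446  -0.0673  0.0937]
 [ 0.4905 -0.0615  0.0972]
 [ 0.5303 -0.056   0.0988]]
glass z 0.023744016994247275
glass z 0.023725980392034274
glass z 0.023913916285224796
```

View pics/v3.png

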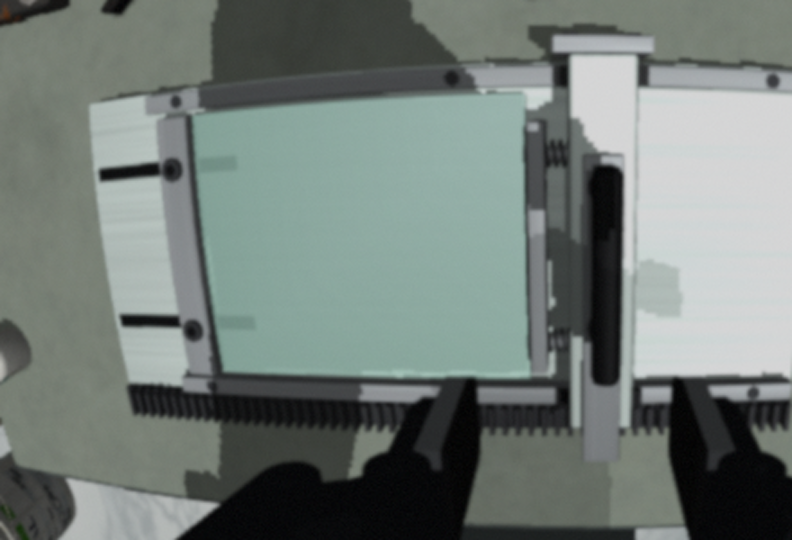

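The handle top now reads z=0.097, down 6.6 mm, and the handle settled back about 6.5 mm in y. The tooth is therefore fully in a notch with the pad still compressed, and the glass is against both the stop and the pad. Next I go to the applicator.

Emit:
move_arm([
  [0.07, 0, 0.05, 0, 0],
  [0.07, 0, 0.05, 0, 0],
  [0.07, 0, 0.05, 0, 0],
  [0.07, 0, 0.05, 0, 0],
  [0.07, 0, 0.05, 0, 0],
  [0.07, 0, 0.05, 0, 0],
  [0.07, 0, 0, 0, 8.6],
  [0.07, 0, 0, 0.03, 0],
  [0.07, 0, 0, 0.03, 0],
  [0.07, 0, 0, 0, 0],
])

```text
time_s: 19.05
tool_pos: [0.487, -0.3474, 0.1474]
ee_rot: [-3.132, 0.22, 0.007]
force: [-0.3, 0.7, -0.3]
opening: 0.0697
grasp_force: 0.0
```

```bash
cat >> h.py <<'E'
def wonz(c,s,u,v,z):
    K=c['mtx'];T=c['T_tool_cam'];M=R.from_rotvec(s['ee_rot']).as_matrix()
    a=(u-K[0,2])/K[0,0];b=(v-K[1,2])/K[1,1];r=np.hypot(a,b); d=np.array([a/r*np.sin(r),b/r*np.sin(r),np.cos(r)])
    d=M@T[:3,:3]@d; o=M@T[:3,3]+s['tool_pos']; return o+d*(z-o[2])/d[2]
E
python3 - <<'E'
from h import *
np.set_printoptions(precision=4,suppress=True)
c3=np.load('w3.npz'); s3={'tool_pos':np.array([ 0.4862,-0.0484,0.2121]),'ee_rot':np.array([3.141,.015,.004])}
for n,x,y,z in[('stopA',188,115,.03),('stopB',215,372,.03),('glA',526,95,.023),('glB',530,375,.023),('glC',195,112,.023),('bedfarL',90,102,.017)]:
    print(n,wonz(c3,s3,x/1.8,80+y/1.8,z))
c,s,W=wsnap('w4'); print(s['tool_pos'],s['ee_rot'])
m=(W[...,2]>.022)&(W[...,2]<.045)&(abs(W[...,0]-.486)<.085)&(abs(W[...,1]+.35)<.05)
q=W[m]; print(m.sum(),np.median(q[:,2]),cv2.minAreaRect((q[:,:2]*1000).astype(np.float32)))
vs,us=np.where(m); print(us.min(),us.max(),vs.min(),vs.max())
E
```

```text
stopA [0.5568 0.1528 0.03  ]
stopB [0.4129 0.1544 0.03  ]
glA [ 0.558  -0.0258  0.023 ]
glB [ 0.4149 -0.027   0.023 ]
glC [0.558  0.1525 0.023 ]
bedfarL [0.5714 0.2344 0.017 ]
[ 0.487  -0.3474  0.1474] [-3.1315  0.2199  0.0071]
6017 0.030619046514393553 ((487.5699157714844, -353.05810546875), (44.321632385253906, 112.98759460449219), 81.72503662109375)
295 360 152 308
```

View pics/w4.png

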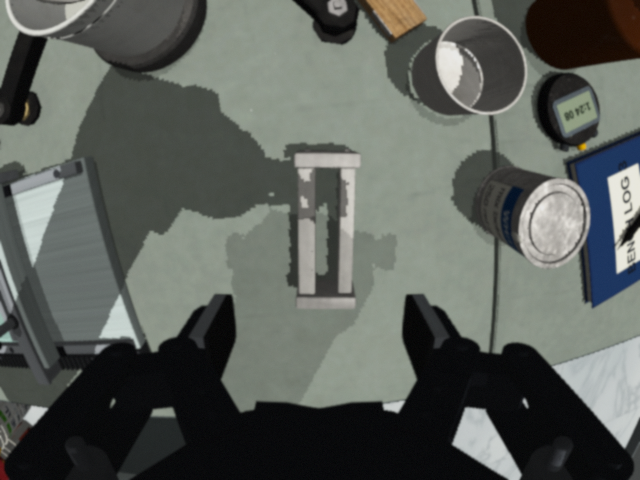

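The wrist view shows the applicator centred in the jaws at (327,231), with its centre at world (0.487,-0.353) and yaw about -8°, which matches the tool. I'll grasp it.

Emit:
move_arm([
  [0.07, 0, 0.005, 0.03, 0],
  [0.07, 0, 0, 0.035, 0],
  [0.07, 0, 0, 0.035, 0],
  [0.07, 0, 0, 0.02, 0],
  [0.07, 0, 0, 0.012, 0],
  [0.07, 0, 0, 0, 0],
  [0.03, 0, 0, 0, 0],
  [0.03, 0, 0, 0, 0],
  [0.03, 0, 0, 0, 0],
  [0.03, 0, 0, 0, 0],
], force=45)

```text
time_s: 20.35
tool_pos: [0.4886, -0.3538, 0.0191]
ee_rot: [3.133, -0.22, 0.003]
force: [-0.9, 0.7, 6.6]
opening: 0.0383
grasp_force: 46.5
```

Emit:
move_arm([
  [0.03, 0, 0, -0.02, 0],
  [0.03, 0, 0, -0.05, 0],
  [0.03, 0, 0, -0.05, 0],
  [0.03, 0, 0, -0.035, 0],
  [0.03, 0, 0, 0, -8.6],
  [0.03, 0, -0.04, 0, 0],
  [0.03, 0, -0.05, 0, 0],
  [0.03, 0, -0.05, 0, 0],
  [0.03, 0, -0.05, 0, 0],
  [0.03, 0, -0.05, 0, 0],
])

```text
time_s: 21.6
tool_pos: [0.4851, -0.1119, 0.1739]
ee_rot: [3.141, 0.015, 0.001]
force: [0.9, -0.4, -2.5]
opening: 0.0384
grasp_force: 46.2
```

Emit:
move_arm([
  [0.03, 0, -0.045, 0, 0],
  [0.03, 0, -0.045, 0, 0],
  [0.03, 0, -0.045, 0, 0],
  [0.03, 0, -0.045, 0, 0],
  [0.03, 0, -0.038, 0, 0],
  [0.03, 0, 0, 0.02, 0],
  [0.03, 0, 0, 0.02, 0],
  [0.03, 0, 0, 0.02, 0],
  [0.03, 0, 0, 0.01, 0],
  [0.03, 0, 0, 0, 0],
])

```text
time_s: 22.85
tool_pos: [0.4831, 0.1045, 0.1029]
ee_rot: [3.141, 0.015, -0.001]
force: [0.3, -0.4, -3.2]
opening: 0.038
grasp_force: 46.2
```

```bash
python3 - <<'E'
from h import *
np.set_printoptions(precision=4,suppress=True)
c,s,W=wsnap('w5'); print(s['tool_pos'],s['ee_rot'])
E
```

```text
[0.4831 0.1045 0.1029] [ 3.1412  0.0153 -0.001 ]
```

View pics/w5.png

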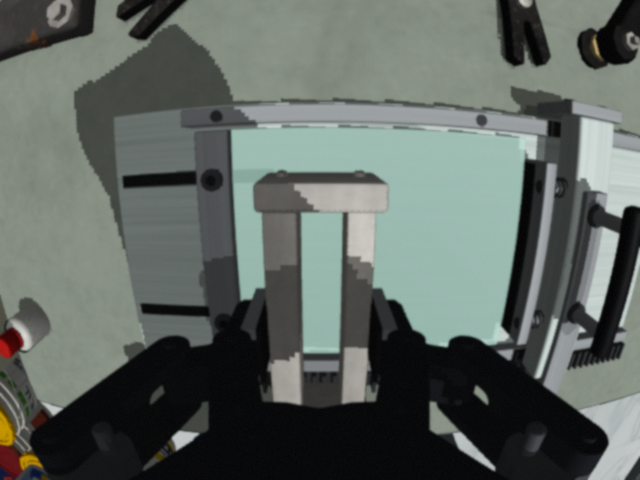

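The applicator is square in the jaws, its far end at (320,185), over the glass near the stop face at x≈235. I'll lower it.

Emit:
move_arm([
  [0.03, 0.003, 0, 0.015, 0],
  [0.03, 0, 0, 0.015, 0],
  [0.03, 0, 0, 0.01, 0],
  [0.03, 0, 0, 0.006, 0],
  [0.03, 0, 0, 0.004, 0],
  [0.03, 0, 0, 0.003, 0],
  [0.03, 0, 0, 0.002, 0],
  [0.03, 0, 0, 0.001, 0],
  [0.03, 0, 0, 0.001, 0],
  [0.03, 0, 0, 0, 0],
])

```text
time_s: 24.15
tool_pos: [0.4863, 0.1047, 0.0458]
ee_rot: [-3.142, -0.015, -0.0]
force: [-0.5, -0.1, -3.5]
opening: 0.0381
grasp_force: 46.3
```

Emit:
move_arm([
  [0.03, 0, 0, 0.001, 0],
  [0.03, 0, 0, 0.001, 0],
  [0.03, 0, 0, 0.001, 0],
  [0.03, 0, 0, 0.0005, 0],
  [0.03, 0, 0, 0, 0],
  [0.03, 0, 0, 0, 0],
  [0.03, 0, 0, 0, 0],
  [0.03, 0, 0, 0, 0],
  [0.03, 0, 0, 0, 0],
  [0.03, 0, 0, 0, 0],
])

```text
time_s: 25.4
tool_pos: [0.4863, 0.1047, 0.0423]
ee_rot: [3.142, 0.015, 0.0]
force: [-0.2, 0.3, -2.3]
opening: 0.0382
grasp_force: 46.3
```

Emit:
move_arm([
  [0.03, 0, 0, 0.0005, 0],
  [0.03, 0, 0, 0.0005, 0],
  [0.03, 0, 0, 0, 0],
  [0.03, 0, 0, 0, 0],
  [0.03, 0, 0, 0, 0],
  [0.03, 0, 0, 0, 0],
  [0.03, 0, 0, 0, 0],
  [0.03, 0, 0, 0, 0],
  [0.03, 0, 0, 0, 0],
  [0.03, 0, 0, 0, 0],
])

```text
time_s: 26.65
tool_pos: [0.4863, 0.1047, 0.042]
ee_rot: [3.141, 0.015, 0.0]
force: [-3.9, -0.6, 8.2]
opening: 0.0381
grasp_force: 47.8
```

Emit:
move_arm([
  [0.03, 0, 0, -0.0005, 0],
  [0.052, 0, 0, 0, 0],
  [0.052, 0, 0, 0, 0],
  [0.052, 0, 0, 0, 0],
  [0.052, 0, 0, 0, 0],
  [0.052, 0, 0, -0.01, 0],
  [0.052, 0, 0, -0.03, 0],
  [0.052, 0, 0, -0.05, 0],
  [0.052, 0, 0, -0.05, 0],
  [0.052, 0, 0, -0.03, 0],
])

```text
time_s: 27.9
tool_pos: [0.487, 0.105, 0.2152]
ee_rot: [-3.141, -0.015, -0.006]
force: [-0.4, -0.1, -0.4]
opening: 0.0524
grasp_force: 0.0
```

```bash
python3 - <<'E'
from h import *
np.set_printoptions(precision=4,suppress=True)
c,s,W=wsnap('w6'); print(s['tool_pos'],s['ee_rot'])
m=(W[...,2]>.045)&(W[...,2]<.07)&(abs(W[...,0]-.486)<.085)&(abs(W[...,1]-.105)<.05)
q=W[m]; print(m.sum(),np.median(q[:,2]),cv2.minAreaRect((q[:,:2]*1000).astype(np.float32)))
E
```

```text
[0.487  0.105  0.2152] [-3.1407 -0.0154 -0.0056]
4412 0.05364069840031001 ((485.2670593261719, 103.56033325195312), (113.01727294921875, 44.06834411621094), 0.4751597046852112)
```

View pics/w6.png

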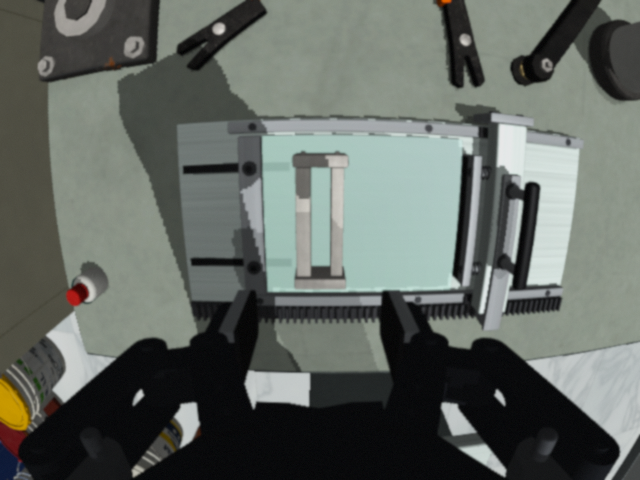

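The applicator stands at (320,220), square to within 0.5°, on the clamped glass. It is about 27 mm from the stop, and the clamp is still locked.

```bash
python3 -c "
from h import *
print(bot.job_done())"
```

```text
the job is handed in; nothing more can be done
None
```

The job is handed in (no verdict came back): the glass is against the end stop, the bar is down in its notch with roughly 5 mm of pad squeeze (about 7–8 N, estimated), and the applicator stands square on the glass about 27 mm from the stop.

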